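Cull the bad terminal caps and snap a sound one onto the battery stud

ROBOT

A 6-joint arm with a two-finger parallel gripper is mounted at the origin on the work surface. World frame = base frame: x ahead of the robot, y to its left, z up, the work surface at z = 0. Lengths are in m, angles in rad, forces in N, time in s.
With the tool pointing down it reaches from about 0.275 to 0.775 m from the base axis. Payload 14.6 kg.
Tool frame: the origin (TCP) lies between the finger pads; the fingertips stand 17 mm ahead of it and the grasp point (between the pads) lies 2 mm behind it; z points along the fingers, y is the line along which they close (so a half turn about z gives the same grasp; the last joint's range is limited). The gripper opens to 85 mm and grips with 20 to 120 N. Pads are 22 mm wide; open, the fingers measure 114 mm over their backs; the gripper's body (76 mm by 85 mm) begins 54 mm behind the grasp point. The pads swing forward as they close: fully open they stand 13 mm farther back than shut.
Start: joints at [1.144, 0.263, -0.048, 1.259, 0, 1.415], TCP at [0.141, 0.506, 0.248] pointing down, gripper open.
Joint ranges: [-2.65, 2.65], [-0.89, 1.7], [-1.18, 1.37], [-2.13, 2.11], [-1.35, 1.29], [-3.14, 3.14]. Speed limits (rad/s): [1.89, 1.89, 2.57, 2.79, 3.14, 3.14].

INTERFACE

Orientations are given as a unit quaternion [w, x, y, z].
In Python, from workcell import * gives the robot as it stands.
- The arm moves only by the tool move_arm, never from a script. Its argument "rows" is a list of rows, each an object of numbers: "x", "y", "z": the shift along the tool's x, y, z each as a share of 0.2 m, from -1 to 1; "wx", "wy", "wz": the turn, a rotation vector about the tool's x, y, z each as a share of 360 degrees, from -1 to 1; "fingers": the closure, from -1 (fully open) to 1 (shut). In form: [{"x": .., "y": .., "z": .., "wx": .., "wy": .., "wz": .., "fingers": ..}, ...]. A call has 1 to 5 rows; each row is the pose to reach, as a shift and turn from the pose commanded when the call began, along the tool's axes at that moment, turning the shorter way round; what a row does not reach only later rows make up. A row lasts 1/12 s, in which the tool goes at most 41.7 mm and 7.16 degrees, less where a joint would pass 70% of its speed; a pose out of reach is approached as far as the arm can. A call with a number of a shift or a turn outside -1 to 1 is refused whole. A call with a gripper value outside its range is refused whole. The fingers move at their own pace and stop on an object; "force" is the grip in N (left out, the last holds). Time passes only in rows, so rows that repeat a pose let the fingers close. It gives the time, the measured TCP pose, the force, the opening and the grip force at its end, in the units of the state.
- read_state(): the state, without advancing time (a new reading comes with each control period).
- snapshot(name): name is "side" or "top" or "wrist"; returns the picture (384x512x3 uint8, red, green, blue); there is no depth.
- calibration(name): a dict with "fx", "fy", "cx", "cy" (pixels), "D" ([k1, k2, p1, p2, k3] as OpenCV has them; the pictures are not rectified), "extrinsics" (4x4, takes a point from camera to world coordinates); the wrist camera has in their place "tool_from_camera" (4x4, takes a point from camera to tool coordinates, whose origin is the TCP and whose axes are the flange's). Camera axes: x right, y up, looking along -z (the intrinsics and any distortion apply to the point x, -y, -z); pixel columns grow to the right and rows downward; lengths in m; the calibration is good to about 2 mm. A picture is of the moment at which its call begins: read the wrist's pose just before it. calibration takes no time and is no camera call.
- close_job(): hands the job in; it is judged then, once.
The state is a dict: "time_s": time; "joints": joint angles; "joint_vel": joint speeds; "joint_torque": joint torques, N m; "tool_pos": TCP position; "eef_rot": TCP orientation; "ft_force": force on the tool from outside, world axes, zero at the start; "moment": the same for the moment, N m; "width": finger opening in m; "grip_force": force on a finger pad.
Only numpy, scipy, OpenCV 4.12 (cv2) and the standard library are available. Lean on these libraries where they do the work, as an engineer would, in place of code of your own. Each camera call takes 0.05 s, during which the arm holds its last target. There are 200 camera calls.

TASK

Four white snap caps stand on the mat: first put the two misshapen ones (one too short, one with a moulding tab sticking out of its side) into the scrap tray. Then press either sound cap onto the bare stud of the battery module until it clicks, keep pressing past the click until the cap is fully home against its grey collar, and finish with the gripper still holding it pressed down there. Leave the spare sound cap standing on the mat and the other things undisturbed.

Things in the scene. Friction and masses are not known exactly. Their poses are not given: they have to be found in the camera images.
- cap_a: sound snap cap, white plastic, 42 mm tall: head 36 mm diameter (top 14 mm) on a hollow 34 mm skirt, 30 g. Origin: underside centre, z up. Stands on the mat, open end down. Inward lip at the mouth: 20 mm bore, 4 mm high; above it 26 mm bore to 28 mm from the underside. Either of cap_a and cap_b may be used.
- cap_b: sound snap cap, white plastic, 42 mm tall: head 36 mm diameter (top 14 mm) on a hollow 34 mm skirt, 30 g. Origin: underside centre, z up. Stands on the mat, open end down. Inward lip at the mouth: 20 mm bore, 4 mm high; above it 26 mm bore to 28 mm from the underside. Same as cap_a.
- cap_short: misshapen cap: same white plastic and diameters, but only 24 mm tall (36 mm head of 14 mm on a 10 mm skirt). Origin: centre of the underside, z up.
- cap_tab: misshapen cap: 42 mm tall like the sound ones, but a moulding tab, 12 mm wide and 6 mm thick, sticks out at the foot along its own +x to 34 mm from the axis. Origin: centre of the underside, z up.
- tray: scrap tray, open dark steel box, outside 140 (x) x 180 (y) x 45 mm tall, walls and floor 4 mm, fixed. Origin: centre of its underside.
- module: black battery module 355 (x) x 150 (y) x 108 mm tall, fixed; origin: underside centre. On top at its -x end, at x -135 mm: the bare stud (y -35) and, at y +42, a like stud already wearing a cap (fixed, shows a cap at home). Each has a grey collar 42 mm wide, 4 mm high. Orange connector, 22 mm high, at x -75, y 2.
- seat (a point): centre of the collar's top on the axis of the bare steel stud: where a cap's underside centre comes when fully home. Axes as the module's, z up. Stud: 18 mm diameter, 24 mm tall above here, its top 5 mm tapered to 10 mm diameter, upright.
- click (a point): centre of the ring of four spring balls in the stud's side, 12.5 mm above the seat; they stick out to 12 mm radius and make the click. The push rises from 0 to about 10 to 14 N as the cap's underside goes from 16 to 13 mm above the seat, then drops; from 8 to 5 mm the balls pull it down; it rises again on the washer at 4 mm.
- washer (a joint): brass spring washer (28 mm diameter) round the foot of the stud. 0: fully up, 4 mm proud of the collar; grows as it is pressed down (m); 0.004: flush with the collar, cap fully home. Spring: about 3 N at first contact, about 8.5 N at 0.004; it lifts the cap again when not held.
- sleeve: bystander: aluminium spacer sleeve, 20 mm diameter, 18 mm tall, stands on the mat amid the caps. Origin: centre of the underside.
- busbar: bystander: copper bar 90 x 22 x 5 mm lying on the module's top. Origin: underside centre.
- screwdriver: bystander: screwdriver, about 200 mm long, lying on the table in front of the mat and tray, along its x.
- wrench: bystander: steel wrench, about 180 mm long, lying on the table beyond the mat, along its x.
- tape: bystander: roll of yellow tape, 90 mm diameter, 22 mm tall, lying flat beyond the tray. Origin: underside centre.
Mind the look-alikes: they are no part of the job. Leave any green or yellow look-alike of the cap_b alone.

How it is judged:
By the outcome, as a careful person would: the job done as asked, in the order asked, and still so for the second after the job is handed in, while the arm keeps its last pose, push and grip.
It also fails if it takes over 67 s, if anything falls off the work surface, if the arm or the gripper's body presses on something with over 40 N, if the wrist force passes 120 N, or if a joint passes its speed limit or range.

## Working session

There is one attempt and no reset: what is moved stays moved. The work goes in short steps, Python scripts to look and compute and a tool call to move; the robot and the scene stay as the last step left them, time stands still between calls to the robot, and variables do not carry over. Pictures are saved under pics/ and viewed, at most 10 in all, crops included, and the job is handed in when it is done.

Besides the shell and the picture viewer there is one more tool, called after "Request:" as name(argument=value, ...), one argument or row to a line, values as JSON. move_arm: Moves the arm, as the interface text tells. Shift numbers are shares of 0.2 m and turn numbers shares of 360 degrees, none past 1 either way. Its arguments: {"type":"object","properties":{"rows":{"type":"array"},"force":{"type":"number"}},"required":["rows"]}

```bash
mkdir -p pics; ls
cat > h.py <<'E'
from workcell import *
import numpy as np, cv2
from scipy.spatial.transform import Rotation as R
def rot(q): return R.from_quat([q[1],q[2],q[3],q[0]])
def ext(name,st=None):
    c=calibration(name)
    if 'extrinsics' in c: return c,np.array(c['extrinsics'])
    T=np.eye(4);T[:3,:3]=rot(st['eef_rot']).as_matrix();T[:3,3]=st['tool_pos']
    return c,T@np.array(c['tool_from_camera'])
def ray(name,px,st=None):
    c,E=ext(name,st)
    K=np.array([[c['fx'],0,c['cx']],[0,c['fy'],c['cy']],[0,0,1]],float)
    u=cv2.undistortPoints(np.array(px,float).reshape(-1,1,2),K,np.array(c['D'],float)).reshape(-1,2)
    d=np.c_[u[:,0],-u[:,1],-np.ones(len(u))]@E[:3,:3].T
    return E[:3,3],d
def onplane(name,px,z,st=None):
    o,d=ray(name,px,st); return o+d*((z-o[2])/d[:,2])[:,None]
def proj(name,P,st=None):
    c,E=ext(name,st); p=(np.array(P,float).reshape(-1,3)-E[:3,3])@E[:3,:3]
    K=np.array([[c['fx'],0,c['cx']],[0,c['fy'],c['cy']],[0,0,1]],float)
    return cv2.projectPoints(np.c_[p[:,0],-p[:,1],-p[:,2]],np.zeros(3),np.zeros(3),K,np.array(c['D'],float))[0].reshape(-1,2)
E
python3 - <<'E'
from h import *
import json
s=read_state();print(s)
for n in('top','side','wrist'):
    im=snapshot(n);cv2.imwrite(f'pics/{n}0.png',im[...,::-1])
    c=calibration(n);print(n,c)
E
python3 -c "
import cv2
for n in('top','side'):
  im=cv2.imread(f'pics/{n}0.png');cv2.imwrite(f'pics/{n}0b.png',cv2.resize(im,(800,600),interpolation=cv2.INTER_CUBIC))"
```

```text
pics
{'time_s': 0.0, 'joints': array([ 1.14367481e+00,  2.63543733e-01, -4.89575494e-02,  1.25943040e+00,
        1.43170582e-05,  1.41549191e+00]), 'joint_vel': array([ 8.96509765e-04, -7.54309756e-04, -6.98206342e-05, -2.15666517e-03,
       -9.84297967e-04,  6.52456580e-04]), 'joint_torque': array([-2.43494309e-03, -6.37611866e+01,  3.84573019e+01,  1.35970308e-02,
       -1.46495395e-04,  3.67898701e-05]), 'tool_pos': array([0.1408407 , 0.50546857, 0.24780675]), 'eef_rot': array([-1.69846126e-04,  1.35490523e-01,  9.90778480e-01, -5.41723045e-04]), 'ft_force': array([ 1.05813281,  0.24769862, -0.10912803]), 'moment': array([ 0.0567054 , -0.03008528, -0.02676663]), 'grip_force': 0.0, 'width': 0.08514359001686425}
top {'fx': 374.5470455459748, 'fy': 374.5470455459748, 'cx': 254.61815125068807, 'cy': 193.37310895773783, 'D': array([0.02082034, 0.        , 0.        , 0.        , 0.        ]), 'extrinsics': array([[-0.08458926,  0.97661379, -0.19766175,  0.34798843],
       [-0.99641399, -0.08251858,  0.01870435,  0.01206201],
       [ 0.00195616,  0.19853512,  0.98009182,  1.0508925
[... 361 characters left out ...]
 -0.45611337, -0.4273608 ],
       [-0.00940408,  0.64248291,  0.7662423 ,  0.84786822],
       [ 0.        ,  0.        ,  0.        ,  1.        ]])}
wrist {'fx': 302.2866800073713, 'fy': 302.2866800073713, 'cx': 253.2176562225647, 'cy': 190.07029882389185, 'D': array([-0.03455351,  0.        ,  0.        ,  0.        ,  0.        ]), 'tool_from_camera': array([[ 4.49365452e-04,  9.62886756e-01,  2.69905340e-01,
         6.82108921e-02],
       [ 9.99999893e-01, -4.62964014e-04, -1.32768257e-05,
        -1.41152964e-04],
       [ 1.12172380e-04,  2.69905317e-01, -9.62886861e-01,
        -1.25100017e-01],
       [ 0.00000000e+00,  0.00000000e+00,  0.00000000e+00,
         1.00000000e+00]])}
```

View pics/top0b.png

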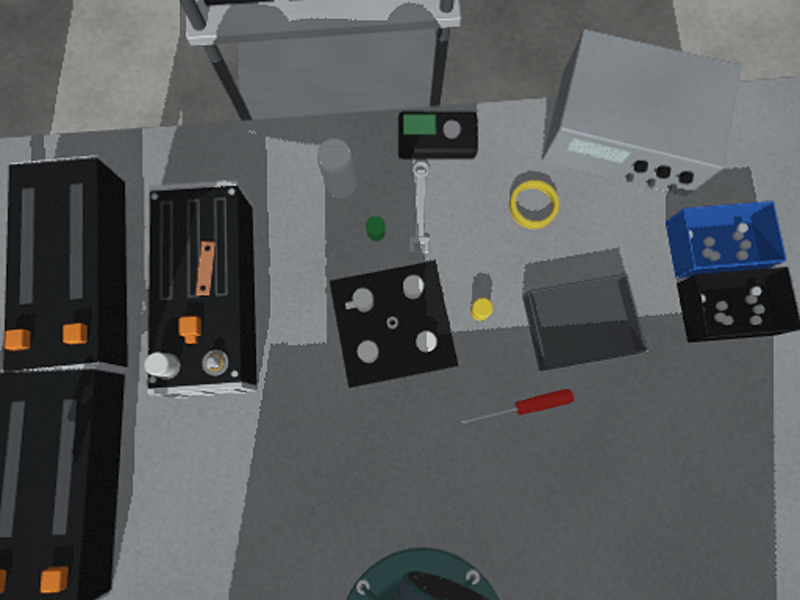

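View pics/side0b.png

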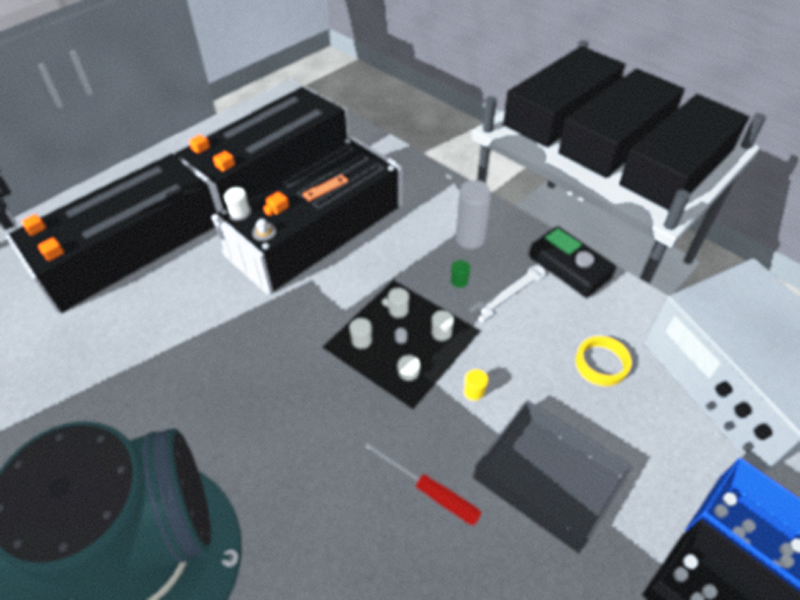

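The top view shows a mat with four caps: one with a tab at about (363,299), and others at (413,287), (427,341) and (368,351). It also shows the sleeve at (392,323), the tray at (585,322), and the bare stud at (215,362) on the module. In the side view the cap at (408,368) looks like the short one. Next I'll measure them.

Run:
```python
from h import *
s=read_state()
print('proj tcp',proj('top',[s['tool_pos'],[0,0,0]]),proj('side',[s['tool_pos'],[0,0,0]]))
for n,box in(('top',(210,165,295,250)),('side',(205,175,310,262))):
    im=cv2.imread(f'pics/{n}0.png');x0,y0,x1,y1=box
    hsv=cv2.cvtColor(im,cv2.COLOR_BGR2HSV)
    m=((hsv[...,2]>95)).astype(np.uint8)[y0:y1,x0:x1]
    k,l,st,c=cv2.connectedComponentsWithStats(m)
    for i in range(1,k):
        if st[i,4]>15: print(n,st[i]+[x0,y0,0,0,0],(c[i]+[x0,y0]).round(1))
    cr=cv2.resize(im[y0:y1,x0:x1],None,fx=4.6,fy=4.6,interpolation=cv2.INTER_CUBIC);cv2.imwrite(f'pics/{n}crop.png',cr)
a=cv2.imread('pics/topcrop.png');b=cv2.imread('pics/sidecrop.png')
w=cv2.imread('pics/wrist0.png')
h=max(a.shape[0],b.shape[0]);f=lambda i:cv2.copyMakeBorder(i,0,h-i.shape[0],0,0,0)
o=np.hstack([f(a),f(b)]);o=cv2.resize(o,(800,int(o.shape[0]*800/o.shape[1])));print(o.shape)
cv2.imwrite('pics/crops.png',o)
```

```text
proj tcp [[  9.16297347 400.98792929]
 [270.07143    408.11334045]] [[  4.19053095 132.50328453]
 [ 90.66340016 356.80582453]]
top [272 165  23  48 544] [288.2 184.1]
top [258 176  13  15 154] [264. 183.]
top [221 185  18  14 171] [230.8 191.9]
top [248 203   6   7  25] [250.6 206.1]
top [266 212  14  13 138] [272.5 218.1]
top [229 218  13  14 145] [235.1 224.6]
side [ 205  175  105   87 5263] [257.3 216.6]
side [244 184  18  20 256] [253.8 193.1]
side [253 210   8  10  68] [256.3 214.4]
side [254 227  15  17 207] [261.2 234.8]
(366, 800, 3)
```

View pics/crops.png

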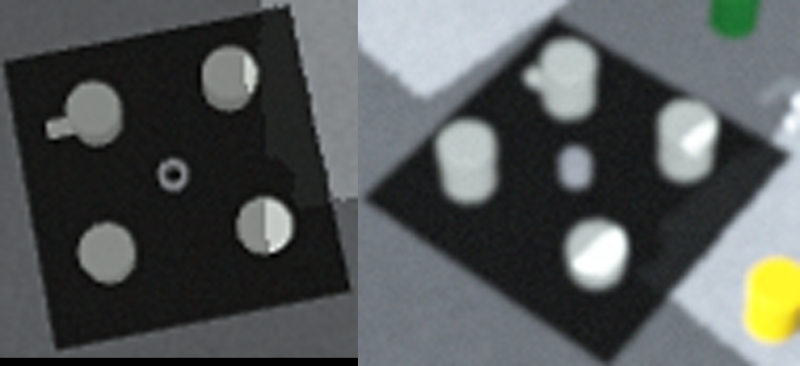

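View pics/wrist0.png

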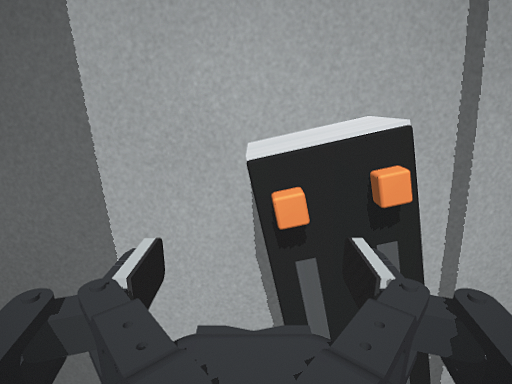

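The crops show the tab cap at the upper left with its tab pointing +y (image left). The short cap is at the lower right (shortest in the side view), and the sound caps are at the lower left and upper right. The wrist camera currently looks at the spare modules off to the left.

Run:
```python
from h import *
np.set_printoptions(precision=4,suppress=True)
T=[[264,183],[230.8,191.9],[272.5,218.1],[235.1,224.6]]
for n,p,z in zip(['NE','tab','short','SW'],T,[.036,.036,.02,.036]): print(n,onplane('top',[p],z))
print('sleeve',onplane('top',[[250.6,206.1]],.018))
im=cv2.imread('pics/top0.png')
# tab tip etc: mask
m=(cv2.cvtColor(im,cv2.COLOR_BGR2HSV)[...,2]>95).astype(np.uint8)[185:199,221:239];print(m)
print('tabtip',onplane('top',[[222.5,194.5]],.006))
k=.64
print('tray rim',onplane('top',np.array([[527,290],[628,275],[645,350],[540,370]])*k,.045))
print('module top',onplane('top',np.array([[150,188],[240,183],[256,385],[149,392]])*k,.108))
print('stud',onplane('top',[[215*k,362*k]],.125), onplane('top',[[218*k,365*k]],.112),'connector',onplane('top',[[190*k,325*k]],.13))
print('stud proj side tcp',onplane('side',[[264*k,228*k]],.125))
print('mat',onplane('top',np.array([[331,281],[435,262],[457,363],[350,386]])*k,.0))
print('busbar',onplane('top',[[206*k,268*k]],.11))
```

```text
NE [[ 0.5798 -0.0358  0.036 ]]
tab [[0.5624 0.058  0.036 ]]
short [[ 0.4821 -0.0511  0.02  ]]
SW [[0.4708 0.0529 0.036 ]]
sleeve [[0.5211 0.0066 0.018 ]]
[[0 0 0 0 0 0 0 0 1 1 1 1 1 1 1 0 0 0]
 [0 0 0 0 0 0 0 1 1 1 1 1 1 1 1 1 0 0]
 [0 0 0 0 0 0 1 1 1 1 1 1 1 1 1 1 1 0]
 [0 0 0 0 0 1 1 1 1 1 1 1 1 1 1 1 1 0]
 [0 0 0 0 0 1 1 1 1 1 1 1 1 1 1 1 1 0]
 [0 0 0 0 0 1 1 1 1 1 1 1 1 1 1 1 1 0]
 [0 0 0 0 0 1 1 1 1 1 1 1 1 1 1 1 1 1]
 [0 0 0 0 0 1 1 1 1 1 1 1 1 1 1 1 1 1]
 [0 0 0 1 1 1 1 1 1 1 1 1 1 1 1 1 1 1]
 [1 1 1 1 1 1 1 1 1 1 1 1 1 1 1 1 1 0]
 [1 1 1 1 1 1 1 1 1 1 1 1 1 1 1 1 1 0]
 [1 1 1 1 1 1 1 1 1 1 1 1 1 1 1 1 1 0]
 [0 1 1 0 0 0 0 0 1 1 1 1 1 1 1 1 0 0]
 [0 0 0 0 0 0 0 0 0 1 1 1 1 1 1 0 0 0]]
tabtip [[0.5632 0.0834 0.006 ]]
tray rim [[ 0.5534 -0.2355  0.045 ]
 [ 0.5654 -0.4163  0.045 ]
 [ 0.4314 -0.4237  0.045 ]
 [ 0.4123 -0.2396  0.045 ]]
module top [[0.7712 0.3976 0.108 ]
 [0.7679 0.2453 0.108 ]
 [0.4229 0.2309 0.108 ]
 [0.4265 0.3998 0.108 ]]
stud [[0.463  0.2899 0.125 ]] [[0.4594 0.2891 0.112 ]] connector [[0.5246 0.3264 0.13  ]]
stud proj side tcp [[0.4618 0.284  0.125 ]]
mat [[ 0.61    0.1115  0.    ]
 [ 0.6299 -0.0832  0.    ]
 [ 0.44   -0.1043  0.    ]
 [ 0.4154  0.0897  0.    ]]
busbar [[0.6219 0.3056 0.11  ]]
```

Request:
move_arm(
  rows=[
    {"x": -0.73, "y": -0.68, "wz": 0.099, "fingers": -1},
    {"x": -0.73, "y": -0.68, "wz": 0.099, "fingers": -1},
    {"x": -0.73, "y": -0.68, "wz": 0.099, "fingers": -1},
    {"x": -0.73, "y": -0.68, "wz": 0.099, "fingers": -1},
    {"x": -0.73, "y": -0.68, "wz": 0.099, "fingers": -1},
  ],
)

```text
validation failed for argument at $.ro...
```

Request:
move_arm(
  rows=[
    {"x": -0.73, "y": -0.68, "z": 0, "wx": 0, "wy": 0, "wz": 0.099, "fingers": -1},
    {"x": -0.73, "y": -0.68, "z": 0, "wx": 0, "wy": 0, "wz": 0.099, "fingers": -1},
    {"x": -0.73, "y": -0.68, "z": 0, "wx": 0, "wy": 0, "wz": 0.099, "fingers": -1},
    {"x": -0.73, "y": -0.68, "z": 0, "wx": 0, "wy": 0, "wz": 0.099, "fingers": -1},
    {"x": -0.73, "y": -0.68, "z": 0, "wx": 0, "wy": 0, "wz": 0.099, "fingers": -1},
  ],
)

```text
time_s: 0.57
tool_pos: [0.2456, 0.3333, 0.2482]
eef_rot: [0.0, 0.435, 0.9, -0.0]
ft_force: [1.2, 1.3, 0.6]
width: 0.0853
grip_force: 0.0
```

```bash
cat >> h.py <<'E'
QT=R.from_quat([.70711,.70711,0,0])
def go(*p):
    s=read_state();r=rot(s['eef_rot']);d=np.array(p)-s['tool_pos']
    t=r.inv().apply(d)/.2; w=(r.inv()*QT).as_rotvec()/(2*np.pi)
    print('t',round(s['time_s'],2),'pos',s['tool_pos'].round(4),'xyz',t.round(3),'w',w.round(4),'J',s['joints'].round(2),'F',s['ft_force'].round(1),'W',round(s['width'],4))
E
python3 -c "
from h import *
go(.45,0.02,.24)"
```

```text
t 0.57 pos [0.2456 0.3333 0.2482] xyz [-1.862 -0.173  0.042] w [-0.000e+00  1.000e-04  1.068e-01] J [ 0.74  0.07 -0.29  1.21 -0.    1.64] F [1.2 1.3 0.6] W 0.0853
```

Request:
move_arm(
  rows=[
    {"x": -0.95, "y": -0.09, "z": 0, "wx": 0, "wy": 0, "wz": 0.107, "fingers": -1},
    {"x": -0.95, "y": -0.09, "z": 0, "wx": 0, "wy": 0, "wz": 0.107, "fingers": -1},
    {"x": -0.95, "y": -0.09, "z": 0, "wx": 0, "wy": 0, "wz": 0.107, "fingers": -1},
    {"x": -0.95, "y": -0.09, "z": 0, "wx": 0, "wy": 0, "wz": 0.107, "fingers": -1},
    {"x": -0.95, "y": -0.09, "z": 0, "wx": 0, "wy": 0, "wz": 0.107, "fingers": -1},
  ],
)

```text
time_s: 0.98
tool_pos: [0.3514, 0.1733, 0.2483]
eef_rot: [0.0, 0.691, 0.723, 0.0]
ft_force: [-0.7, 0.7, -0.6]
width: 0.0852
grip_force: 0.0
```

```bash
python3 -c "
from h import *
go(.48,-0.05,.24)"
```

```text
t 0.98 pos [0.3514 0.1733 0.2483] xyz [-1.144  0.593  0.042] w [0.0001 0.0001 0.007 ] J [ 0.25  0.03 -0.33  1.21 -0.    1.78] F [-0.7  0.7 -0.6] W 0.0852
```

Request:
move_arm(
  rows=[
    {"x": -1, "y": 0.6, "z": 0, "wx": 0, "wy": 0, "wz": 0.007, "fingers": -1},
    {"x": -1, "y": 0.6, "z": 0, "wx": 0, "wy": 0, "wz": 0.007, "fingers": -1},
    {"x": -1, "y": 0.6, "z": 0, "wx": 0, "wy": 0, "wz": 0.007, "fingers": -1},
    {"x": -1, "y": 0.6, "z": 0, "wx": 0, "wy": 0, "wz": 0.007, "fingers": -1},
    {"x": -1, "y": 0.6, "z": 0, "wx": 0, "wy": 0, "wz": 0.007, "fingers": -1},
  ],
)

```text
time_s: 1.4
tool_pos: [0.467, 0.0012, 0.2482]
eef_rot: [-0.0, 0.704, 0.71, 0.0]
ft_force: [1.3, 1.0, 0.7]
width: 0.0851
grip_force: 0.0
```

Run:
```python
from h import *
go(.482,-0.051,.1)
im=snapshot('wrist')
s=read_state();go(.482,-0.051,.1)
cv2.imwrite('pics/w1.png',im[...,::-1])
print(s['eef_rot'], proj('wrist',[[.5798,-.0358,.036],[.5624,.058,.036],[.482,-.051,.02],[.4708,.0529,.036]],s).round(1))
```

```text
t 1.4 pos [0.467  0.0012 0.2482] xyz [-0.261  0.073  0.741] w [ 0.     -0.      0.0012] J [-0.17  0.16 -0.18  1.23  0.    1.39] F [1.3 1.  0.7] W 0.0851
t 1.45 pos [ 0.4709 -0.0036  0.2477] xyz [-0.236  0.054  0.739] w [0.0002 0.0003 0.0008] J [-0.18  0.17 -0.18  1.22 -0.    1.39] F [ 1.2 -3.4 -2.5] W 0.0853
[ 1.11242707e-03  7.05406109e-01  7.08802453e-01 -2.58191611e-04] [[346.1 195. ]
 [337.6 112.1]
 [261.8 202.8]
 [253.1 116.2]]
```

View pics/w1.png

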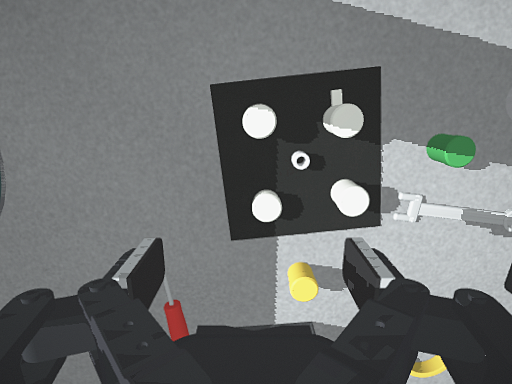

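The wrist view matches the top-view estimates: short cap (267,206), tab cap (343,118), sound caps (259,121) and (350,197). Next I'll go over the short cap.

Request:
move_arm(
  rows=[
    {"x": -0.236, "y": 0.055, "z": 0.2, "wx": 0, "wy": 0, "wz": 0.001, "fingers": -0.6},
    {"x": -0.236, "y": 0.055, "z": 0.5, "wx": 0, "wy": 0, "wz": 0.001, "fingers": -0.6},
    {"x": -0.236, "y": 0.055, "z": 0.6, "wx": 0, "wy": 0, "wz": 0.001, "fingers": -0.6},
    {"x": -0.236, "y": 0.055, "z": 0.6, "wx": 0, "wy": 0, "wz": 0.001, "fingers": -0.6},
    {"x": -0.236, "y": 0.055, "z": 0.6, "wx": 0, "wy": 0, "wz": 0.001, "fingers": -0.6},
  ],
)

```text
time_s: 1.87
tool_pos: [0.4758, -0.0438, 0.1253]
eef_rot: [-0.002, 0.707, 0.707, -0.001]
ft_force: [-0.9, -0.5, 0.6]
width: 0.0683
grip_force: 0.0
```

Run:
```python
from h import *
im=snapshot('wrist');s=read_state()
hsv=cv2.cvtColor(im,cv2.COLOR_RGB2HSV)
m=((hsv[...,2]>120)&(hsv[...,1]<60)).astype(np.uint8)
k,l,st,c=cv2.connectedComponentsWithStats(m)
for i in range(1,k):
    if st[i,4]>150: print(st[i],c[i].round(1),onplane('wrist',[c[i]],.022,s).round(4),onplane('wrist',[c[i]],.038,s).round(4))
go(.482,-0.051,.022)
```

```text
[    0     0   329   336 58490] [123.6 177.1] [[ 0.3746 -0.0297  0.022 ]] [[ 0.3817 -0.026   0.038 ]]
[  330    13   182   321 21422] [460.7 195.4] [[ 0.6444 -0.0441  0.022 ]] [[ 0.6328 -0.0394  0.038 ]]
[ 351   15   73   74 3795] [386.2  56.1] [[0.5713 0.0593 0.022 ]] [[0.5648 0.0569 0.038 ]]
[451  24  28  20 219] [462.9  33.7] [[0.6249 0.0752 0.022 ]] [[0.6147 0.0717 0.038 ]]
[ 222   29   56   61 2695] [249.6  58.9] [[0.474  0.0567 0.022 ]] [[0.4743 0.0544 0.038 ]]
[301 117  30  27 527] [315.9 129.8] [[0.5238 0.0071 0.022 ]] [[0.5206 0.0083 0.038 ]]
[ 361  161   67   57 2764] [394.3 188. ] [[ 0.589  -0.0381  0.022 ]] [[ 0.5813 -0.0338  0.038 ]]
[ 241  178   47   49 1773] [263.7 202.2] [[ 0.4852 -0.0501  0.022 ]] [[ 0.4846 -0.045   0.038 ]]
[  81  339   44   45 1002] [105.3 363.6] [[ 0.3338 -0.2151  0.022 ]] [[ 0.3438 -0.1985  0.038 ]]
[ 379  339   55   45 1542] [401.6 364.8] [[ 0.6205 -0.2151  0.022 ]] [[ 0.6106 -0.1985  0.038 ]]
t 1.92 pos [ 0.4769 -0.0437  0.1274] xyz [-0.037  0.027  0.527] w [-0.0004 -0.0001  0.0002] J [-0.26  0.26 -0.4   0.91  0.    1.31] F [-0.2  1.2  0.6] W 0.0683
```

Request:
move_arm(
  rows=[
    {"x": -0.037, "y": 0.037, "z": 0.15, "wx": 0, "wy": 0, "wz": 0, "fingers": -0.6},
    {"x": -0.037, "y": 0.037, "z": 0.3, "wx": 0, "wy": 0, "wz": 0, "fingers": -0.6},
    {"x": -0.037, "y": 0.037, "z": 0.45, "wx": 0, "wy": 0, "wz": 0, "fingers": -0.6},
    {"x": -0.037, "y": 0.037, "z": 0.525, "wx": 0, "wy": 0, "wz": 0, "fingers": -0.6},
    {"x": -0.037, "y": 0.037, "z": 0.525, "wx": 0, "wy": 0, "wz": 0, "fingers": -0.6},
  ],
)

```text
time_s: 2.33
tool_pos: [0.4847, -0.0507, 0.0222]
eef_rot: [-0.001, 0.706, 0.708, -0.001]
ft_force: [-1.2, -0.2, -0.1]
width: 0.0683
grip_force: 0.0
```

Request:
move_arm(
  rows=[
    {"x": 0, "y": 0, "z": 0, "wx": 0, "wy": 0, "wz": 0, "fingers": 0.6},
    {"x": 0, "y": 0, "z": 0, "wx": 0, "wy": 0, "wz": 0, "fingers": 1},
    {"x": 0, "y": 0, "z": 0, "wx": 0, "wy": 0, "wz": 0, "fingers": 1},
    {"x": 0, "y": 0, "z": 0, "wx": 0, "wy": 0, "wz": 0, "fingers": 1},
    {"x": 0, "y": 0, "z": 0, "wx": 0, "wy": 0, "wz": 0, "fingers": 1},
  ],
  force=40,
)

```text
time_s: 2.75
tool_pos: [0.4864, -0.0514, 0.0253]
eef_rot: [0.001, 0.706, 0.708, 0.001]
ft_force: [-1.3, 1.3, 12.4]
width: 0.0347
grip_force: 38.6
```

Request:
move_arm(
  rows=[
    {"x": 0, "y": 0, "z": -0.2, "wx": 0, "wy": 0, "wz": 0, "fingers": 1},
    {"x": 0, "y": 0, "z": -0.4, "wx": 0, "wy": 0, "wz": 0, "fingers": 1},
    {"x": -0.15, "y": 0, "z": -0.55, "wx": 0, "wy": 0, "wz": 0, "fingers": 1},
    {"x": -0.35, "y": 0, "z": -0.55, "wx": 0, "wy": 0, "wz": 0, "fingers": 1},
    {"x": -0.55, "y": 0, "z": -0.55, "wx": 0, "wy": 0, "wz": 0, "fingers": 1},
  ],
)

```text
time_s: 3.17
tool_pos: [0.4867, -0.1627, 0.137]
eef_rot: [0.003, 0.706, 0.709, 0.001]
ft_force: [0.5, -0.3, -1.0]
width: 0.0341
grip_force: 40.5
```

Request:
move_arm(
  rows=[
    {"x": -0.2, "y": 0, "z": 0, "wx": 0, "wy": 0, "wz": 0, "fingers": 1},
    {"x": -0.4, "y": 0, "z": 0, "wx": 0, "wy": 0, "wz": 0, "fingers": 1},
    {"x": -0.6, "y": 0, "z": 0, "wx": 0, "wy": 0, "wz": 0, "fingers": 1},
    {"x": -0.8, "y": 0, "z": 0, "wx": 0, "wy": 0, "wz": 0, "fingers": 1},
    {"x": -1, "y": 0, "z": 0, "wx": 0, "wy": 0, "wz": 0, "fingers": 1},
  ],
)

```text
time_s: 3.58
tool_pos: [0.4856, -0.3634, 0.135]
eef_rot: [0.001, 0.707, 0.708, 0.0]
ft_force: [2.1, -0.4, -0.1]
width: 0.0346
grip_force: 40.5
```

Run:
```python
from h import *
go(.49,-.375,.05)
im=snapshot('wrist');cv2.imwrite('pics/w2.png',im[...,::-1])
im=snapshot('top');cv2.imwrite('pics/top2.png',im[...,::-1])
s=read_state();print(s['tool_pos'],s['width'],s['grip_force'])
```

```text
t 3.58 pos [ 0.4856 -0.3634  0.135 ] xyz [-0.057  0.021  0.425] w [0.0003 0.0002 0.0003] J [-0.78  0.45 -0.07  1.05  0.    0.79] F [ 2.1 -0.4 -0.1] W 0.0346
[ 0.48572549 -0.36663276  0.13435564] 0.03441520955582029 40.452759861946106
```

View pics/w2.png

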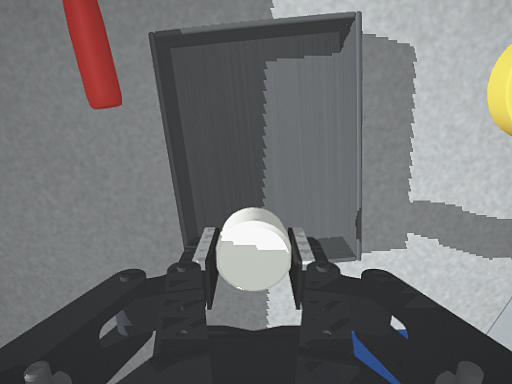

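The wrist view shows the short cap held between the pads at (253,253), over the -y half of the tray. Next I'll lower and release it.

Request:
move_arm(
  rows=[
    {"x": 0.03, "y": 0.02, "z": 0.15, "wx": 0, "wy": 0, "wz": 0, "fingers": 1},
    {"x": 0.03, "y": 0.02, "z": 0.3, "wx": 0, "wy": 0, "wz": 0, "fingers": 1},
    {"x": 0.03, "y": 0.02, "z": 0.42, "wx": 0, "wy": 0, "wz": 0, "fingers": 1},
    {"x": 0.03, "y": 0.02, "z": 0.5, "wx": 0, "wy": 0, "wz": 0, "fingers": 1},
    {"x": 0.03, "y": 0.02, "z": 0.5, "wx": 0, "wy": 0, "wz": 0, "fingers": 1},
  ],
)

```text
time_s: 4.1
tool_pos: [0.4888, -0.3538, 0.0315]
eef_rot: [-0.002, 0.706, 0.708, 0.0]
ft_force: [-0.3, 1.2, -1.3]
width: 0.0345
grip_force: 40.5
```

Request:
move_arm(
  rows=[
    {"x": 0, "y": 0, "z": 0, "wx": 0, "wy": 0, "wz": 0, "fingers": -0.4},
    {"x": 0, "y": 0, "z": 0, "wx": 0, "wy": 0, "wz": 0, "fingers": -0.4},
    {"x": 0, "y": 0, "z": 0, "wx": 0, "wy": 0, "wz": 0, "fingers": -0.4},
    {"x": 0, "y": 0, "z": 0, "wx": 0, "wy": 0, "wz": 0, "fingers": -0.4},
    {"x": 0, "y": 0, "z": -0.1, "wx": 0, "wy": 0, "wz": 0, "fingers": -0.4},
  ],
)

```text
time_s: 4.52
tool_pos: [0.4888, -0.3543, 0.0517]
eef_rot: [-0.002, 0.707, 0.708, -0.0]
ft_force: [-0.9, 0.1, -0.1]
width: 0.06
grip_force: 0.0
```

Request:
move_arm(
  rows=[
    {"x": 0, "y": 0, "z": -0.2, "wx": 0, "wy": 0, "wz": 0, "fingers": -0.4},
    {"x": 0, "y": 0, "z": -0.4, "wx": 0, "wy": 0, "wz": 0, "fingers": -0.4},
    {"x": 0.1, "y": 0, "z": -0.5, "wx": 0, "wy": 0, "wz": 0, "fingers": -0.6},
    {"x": 0.3, "y": 0, "z": -0.5, "wx": 0, "wy": 0, "wz": 0, "fingers": -0.6},
    {"x": 0.5, "y": 0.05, "z": -0.5, "wx": 0, "wy": 0, "wz": 0, "fingers": -0.6},
  ],
)

```text
time_s: 4.93
tool_pos: [0.4992, -0.2553, 0.1555]
eef_rot: [0.002, 0.707, 0.707, 0.0]
ft_force: [1.5, -0.1, 0.3]
width: 0.0682
grip_force: 0.0
```

Request:
move_arm(
  rows=[
    {"x": 0.2, "y": 0.06, "z": 0, "wx": 0, "wy": 0, "wz": 0, "fingers": -0.6},
    {"x": 0.4, "y": 0.13, "z": 0, "wx": 0, "wy": 0, "wz": 0, "fingers": -0.6},
    {"x": 0.6, "y": 0.2, "z": 0, "wx": 0, "wy": 0, "wz": 0, "fingers": -0.6},
    {"x": 0.8, "y": 0.26, "z": 0, "wx": 0, "wy": 0, "wz": 0, "fingers": -0.6},
    {"x": 1, "y": 0.32, "z": 0, "wx": 0, "wy": 0, "wz": 0, "fingers": -0.6},
  ],
)

```text
time_s: 5.35
tool_pos: [0.5631, -0.0547, 0.1543]
eef_rot: [0.001, 0.707, 0.708, 0.0]
ft_force: [1.0, -1.0, 0.0]
width: 0.0685
grip_force: 0.0
```

Run:
```python
from h import *
go(.565,.057,.032)
im=snapshot('top');cv2.imwrite('pics/top3.png',im[...,::-1])
go(.565,.057,.032)
```

```text
t 5.35 pos [ 0.5631 -0.0547  0.1543] xyz [0.559 0.009 0.611] w [0.0002 0.0001 0.0002] J [-0.24  0.37 -0.14  1.05  0.    1.33] F [ 1. -1.  0.] W 0.0685
t 5.4 pos [ 0.5644 -0.0486  0.1542] xyz [0.527 0.005 0.612] w [ 0.0003 -0.0003  0.0009] J [-0.23  0.38 -0.14  1.05  0.    1.33] F [-2.4  8.7 -1.5] W 0.0686
```

Request:
move_arm(
  rows=[
    {"x": 0.2, "y": 0, "z": 0, "wx": 0, "wy": 0, "wz": 0, "fingers": -0.6},
    {"x": 0.4, "y": 0, "z": 0, "wx": 0, "wy": 0, "wz": 0, "fingers": -0.6},
    {"x": 0.527, "y": 0.003, "z": 0.1, "wx": 0, "wy": 0, "wz": 0, "fingers": -0.6},
    {"x": 0.527, "y": 0.003, "z": 0.25, "wx": 0, "wy": 0, "wz": 0, "fingers": -0.6},
    {"x": 0.527, "y": 0.003, "z": 0.25, "wx": 0, "wy": 0, "wz": 0, "fingers": -0.6},
  ],
)

```text
time_s: 5.82
tool_pos: [0.5611, 0.0502, 0.1001]
eef_rot: [-0.002, 0.706, 0.709, -0.002]
ft_force: [-1.3, -0.1, -1.4]
width: 0.0682
grip_force: 0.0
```

Run:
```python
from h import *
im=snapshot('wrist');s=read_state()
hsv=cv2.cvtColor(im,cv2.COLOR_RGB2HSV)
m=((hsv[...,2]>110)&(hsv[...,1]<60)).astype(np.uint8)
k,l,st,c=cv2.connectedComponentsWithStats(m)
for i in range(1,k):
    if st[i,4]>400: print(st[i],c[i].round(1),onplane('wrist',[c[i]],.036,s).round(4))
go(.565,.057,.032)
t=cv2.imread('pics/top3.png')[125:250,200:430]
cv2.imwrite('pics/c3.png',np.vstack([cv2.resize(t,(600,326)),cv2.resize(im[...,::-1],(600,450))[:270]]))
```

```text
[     0      0    512    335 103036] [267.5 117.1] [[0.5703 0.1105 0.036 ]]
[ 234  147   58   89 3295] [261.4 198. ] [[0.5671 0.0583 0.036 ]]
[  89  172   73   65 3373] [125.1 203.2] [[0.4758 0.0542 0.036 ]]
[142 232  35  47 546] [158.7 254.4] [[0.4953 0.0164 0.036 ]]
[191 238  29  34 736] [205.2 254.2] [[0.5281 0.0168 0.036 ]]
[ 258  277   51   53 2071] [280.3 304.4] [[ 0.582 -0.024  0.036]]
[ 379  339   55   45 1575] [401.4 364.8] [[ 0.6811 -0.0815  0.036 ]]
[  74  340   54   44 1436] [104. 366.] [[ 0.4416 -0.0844  0.036 ]]
t 5.87 pos [0.5618 0.0492 0.1023] xyz [0.039 0.017 0.351] w [-0.0005 -0.      0.0004] J [-0.06  0.41 -0.23  0.93 -0.    1.51] F [-0.3  0.1  1.1] W 0.0683
```

View pics/c3.png

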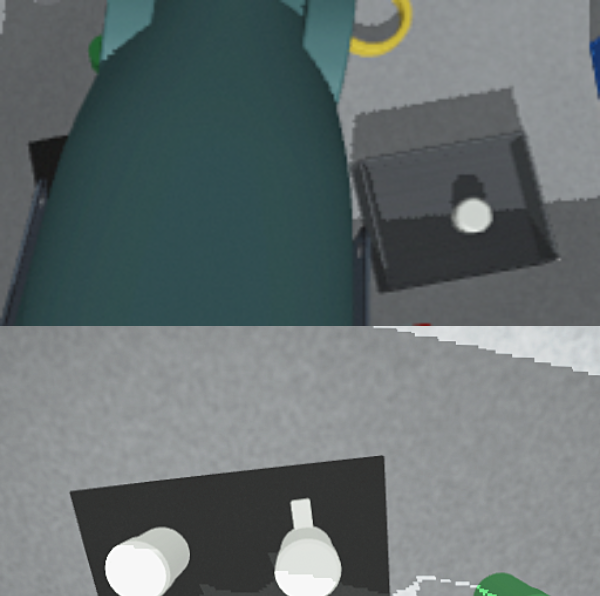

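The short cap is in the tray at (472,215) in the crop. The tab cap is under the gripper with its tab pointing up the image (+y). Next I'll grasp it.

Request:
move_arm(
  rows=[
    {"x": 0.037, "y": 0.019, "z": 0.1, "wx": 0, "wy": 0, "wz": 0, "fingers": -0.6},
    {"x": 0.037, "y": 0.019, "z": 0.2, "wx": 0, "wy": 0, "wz": 0, "fingers": -0.6},
    {"x": 0.037, "y": 0.019, "z": 0.3, "wx": 0, "wy": 0, "wz": 0, "fingers": -0.6},
    {"x": 0.037, "y": 0.019, "z": 0.34, "wx": 0, "wy": 0, "wz": 0, "fingers": -0.6},
    {"x": 0.037, "y": 0.019, "z": 0.34, "wx": 0, "wy": 0, "wz": 0, "fingers": -0.6},
  ],
)

```text
time_s: 6.28
tool_pos: [0.5667, 0.0553, 0.0352]
eef_rot: [-0.0, 0.707, 0.707, -0.0]
ft_force: [-0.2, -0.4, -0.5]
width: 0.0684
grip_force: 0.0
```

Request:
move_arm(
  rows=[
    {"x": 0, "y": 0, "z": 0, "wx": 0, "wy": 0, "wz": 0, "fingers": 0.6},
    {"x": 0, "y": 0, "z": 0, "wx": 0, "wy": 0, "wz": 0, "fingers": 1},
    {"x": 0, "y": 0, "z": 0, "wx": 0, "wy": 0, "wz": 0, "fingers": 1},
    {"x": 0, "y": 0, "z": 0, "wx": 0, "wy": 0, "wz": 0, "fingers": 1},
    {"x": 0, "y": 0, "z": 0, "wx": 0, "wy": 0, "wz": 0, "fingers": 1},
  ],
  force=40,
)

```text
time_s: 6.7
tool_pos: [0.5678, 0.0558, 0.0369]
eef_rot: [0.001, 0.707, 0.708, 0.001]
ft_force: [-0.4, -2.2, 9.9]
width: 0.0347
grip_force: 38.9
```

Request:
move_arm(
  rows=[
    {"x": 0, "y": 0, "z": -0.15, "wx": 0, "wy": 0, "wz": 0, "fingers": 1},
    {"x": 0, "y": 0, "z": -0.35, "wx": 0, "wy": 0, "wz": 0, "fingers": 1},
    {"x": 0, "y": 0, "z": -0.55, "wx": 0, "wy": 0, "wz": 0, "fingers": 1},
    {"x": 0, "y": 0, "z": -0.6, "wx": 0, "wy": 0, "wz": 0, "fingers": 1},
    {"x": -0.1, "y": 0, "z": -0.6, "wx": 0, "wy": 0, "wz": 0, "fingers": 1},
  ],
)

```text
time_s: 7.12
tool_pos: [0.5687, 0.0378, 0.1597]
eef_rot: [0.002, 0.706, 0.709, 0.003]
ft_force: [0.5, 0.1, -1.3]
width: 0.0345
grip_force: 40.0
```

Request:
move_arm(
  rows=[
    {"x": -0.2, "y": -0.04, "z": 0, "wx": 0, "wy": 0, "wz": 0, "fingers": 1},
    {"x": -0.4, "y": -0.08, "z": 0, "wx": 0, "wy": 0, "wz": 0, "fingers": 1},
    {"x": -0.6, "y": -0.13, "z": 0, "wx": 0, "wy": 0, "wz": 0, "fingers": 1},
    {"x": -0.8, "y": -0.18, "z": 0, "wx": 0, "wy": 0, "wz": 0, "fingers": 1},
    {"x": -1, "y": -0.22, "z": 0, "wx": 0, "wy": 0, "wz": 0, "fingers": 1},
  ],
)

```text
time_s: 7.53
tool_pos: [0.5224, -0.1657, 0.1561]
eef_rot: [0.001, 0.706, 0.708, 0.0]
ft_force: [0.6, -0.3, -0.3]
width: 0.0345
grip_force: 40.0
```

Request:
move_arm(
  rows=[
    {"x": -0.2, "y": -0.05, "z": 0, "wx": 0, "wy": 0, "wz": 0, "fingers": 1},
    {"x": -0.4, "y": -0.1, "z": 0, "wx": 0, "wy": 0, "wz": 0, "fingers": 1},
    {"x": -0.6, "y": -0.165, "z": 0, "wx": 0, "wy": 0, "wz": 0, "fingers": 1},
    {"x": -0.65, "y": -0.165, "z": 0, "wx": 0, "wy": 0, "wz": 0, "fingers": 1},
    {"x": -0.65, "y": -0.165, "z": 0, "wx": 0, "wy": 0, "wz": 0, "fingers": 1},
  ],
)

```text
time_s: 7.95
tool_pos: [0.4899, -0.297, 0.1557]
eef_rot: [0.001, 0.708, 0.706, -0.0]
ft_force: [-0.1, -0.1, 0.5]
width: 0.0348
grip_force: 40.0
```

Run:
```python
from h import *
go(.492,-.295,.048)
```

```text
t 7.95 pos [ 0.4899 -0.297   0.1557] xyz [0.011 0.01  0.538] w [ 0.0001  0.0002 -0.0003] J [-0.69  0.39 -0.12  1.06 -0.    0.89] F [-0.1 -0.1  0.5] W 0.0348
```

Request:
move_arm(
  rows=[
    {"x": 0.01, "y": 0.01, "z": 0.18, "wx": 0, "wy": 0, "wz": 0, "fingers": 1},
    {"x": 0.01, "y": 0.01, "z": 0.36, "wx": 0, "wy": 0, "wz": 0, "fingers": 1},
    {"x": 0.01, "y": 0.01, "z": 0.5, "wx": 0, "wy": 0, "wz": 0, "fingers": 1},
    {"x": 0.01, "y": 0.01, "z": 0.55, "wx": 0, "wy": 0, "wz": 0, "fingers": 1},
    {"x": 0.01, "y": 0.01, "z": 0.55, "wx": 0, "wy": 0, "wz": 0, "fingers": 1},
  ],
)

```text
time_s: 8.37
tool_pos: [0.4918, -0.2904, 0.0438]
eef_rot: [-0.002, 0.706, 0.708, -0.0]
ft_force: [0.3, 0.2, -0.3]
width: 0.0344
grip_force: 40.0
```

Request:
move_arm(
  rows=[
    {"x": 0, "y": 0, "z": 0, "wx": 0, "wy": 0, "wz": 0, "fingers": -0.4},
    {"x": 0, "y": 0, "z": 0, "wx": 0, "wy": 0, "wz": 0, "fingers": -0.4},
    {"x": 0, "y": 0, "z": 0, "wx": 0, "wy": 0, "wz": 0, "fingers": -0.4},
    {"x": 0, "y": 0, "z": 0, "wx": 0, "wy": 0, "wz": 0, "fingers": -0.4},
    {"x": 0, "y": 0, "z": -0.1, "wx": 0, "wy": 0, "wz": 0, "fingers": -0.4},
  ],
)

```text
time_s: 8.78
tool_pos: [0.4916, -0.2912, 0.0638]
eef_rot: [-0.002, 0.707, 0.708, -0.0]
ft_force: [0.4, 0.7, -0.7]
width: 0.0599
grip_force: 0.0
```

Request:
move_arm(
  rows=[
    {"x": 0, "y": 0, "z": -0.2, "wx": 0, "wy": 0, "wz": 0, "fingers": -0.4},
    {"x": 0, "y": 0, "z": -0.4, "wx": 0, "wy": 0, "wz": 0, "fingers": -0.4},
    {"x": 0.1, "y": 0, "z": -0.45, "wx": 0, "wy": 0, "wz": 0, "fingers": -0.6},
    {"x": 0.3, "y": 0, "z": -0.45, "wx": 0, "wy": 0, "wz": 0, "fingers": -0.6},
    {"x": 0.5, "y": -0.05, "z": -0.45, "wx": 0, "wy": 0, "wz": 0, "fingers": -0.6},
  ],
)

```text
time_s: 9.2
tool_pos: [0.4838, -0.1922, 0.1568]
eef_rot: [0.002, 0.707, 0.707, 0.001]
ft_force: [-0.4, 1.5, 0.1]
width: 0.0683
grip_force: 0.0
```

Request:
move_arm(
  rows=[
    {"x": 0.2, "y": -0.02, "z": 0, "wx": 0, "wy": 0, "wz": 0, "fingers": -0.6},
    {"x": 0.4, "y": -0.04, "z": 0, "wx": 0, "wy": 0, "wz": 0, "fingers": -0.6},
    {"x": 0.6, "y": -0.04, "z": 0, "wx": 0, "wy": 0, "wz": 0, "fingers": -0.6},
    {"x": 0.8, "y": -0.04, "z": 0, "wx": 0, "wy": 0, "wz": 0, "fingers": -0.6},
    {"x": 1, "y": -0.04, "z": 0, "wx": 0, "wy": 0, "wz": 0, "fingers": -0.6},
  ],
)

```text
time_s: 9.62
tool_pos: [0.4738, 0.0097, 0.1563]
eef_rot: [0.001, 0.707, 0.708, 0.001]
ft_force: [2.3, 0.2, 0.8]
width: 0.0683
grip_force: 0.0
```

Request:
move_arm(
  rows=[
    {"x": 0.15, "y": 0, "z": 0, "wx": 0, "wy": 0, "wz": 0, "fingers": -0.6},
    {"x": 0.2, "y": 0, "z": 0.1, "wx": 0, "wy": 0, "wz": 0, "fingers": -0.6},
    {"x": 0.2, "y": 0, "z": 0.25, "wx": 0, "wy": 0, "wz": 0, "fingers": -0.6},
    {"x": 0.2, "y": 0, "z": 0.25, "wx": 0, "wy": 0, "wz": 0, "fingers": -0.6},
    {"x": 0.2, "y": 0, "z": 0.25, "wx": 0, "wy": 0, "wz": 0, "fingers": -0.6},
  ],
)

```text
time_s: 10.03
tool_pos: [0.4732, 0.048, 0.1055]
eef_rot: [-0.001, 0.706, 0.708, -0.001]
ft_force: [0.4, -0.4, 1.1]
width: 0.0682
grip_force: 0.0
```

Run:
```python
from h import *
im=snapshot('top');cv2.imwrite('pics/top4.png',im[...,::-1])
im=snapshot('wrist');s=read_state();cv2.imwrite('pics/w4.png',im[...,::-1])
hsv=cv2.cvtColor(im,cv2.COLOR_RGB2HSV)
m=((hsv[...,2]>110)&(hsv[...,1]<60)).astype(np.uint8)
k,l,st,c=cv2.connectedComponentsWithStats(m)
for i in range(1,k):
    if st[i,4]>400: print(st[i],c[i].round(1),onplane('wrist',[c[i]],.036,s).round(4))
go(.4745,.0545,.034)
t=cv2.imread('pics/top4.png')[125:250,200:430]
cv2.imwrite('pics/c4.png',np.vstack([cv2.resize(t,(600,326)),cv2.resize(im[...,::-1],(600,450))[:270]]))
```

```text
[     0      0    512    336 107204] [233.6 123.4] [[0.4623 0.1047 0.036 ]]
[ 224  167   56   63 2735] [251.4 199.1] [[0.4736 0.0544 0.036 ]]
[301 232  23  33 598] [313.  247.3] [[0.5175 0.0184 0.036 ]]
[330 232  35  49 571] [347.7 254.6] [[0.5429 0.0126 0.036 ]]
[  74  338   54   46 1540] [105.  364.8] [[ 0.353  -0.0888  0.036 ]]
[ 379  339   55   45 1579] [401.4 364.8] [[ 0.5972 -0.0887  0.036 ]]
t 10.13 pos [0.4746 0.0475 0.1068] xyz [ 0.035 -0.001  0.364] w [0.0002 0.     0.0002] J [-0.07  0.27 -0.44  0.85 -0.    1.5 ] F [0.3 0.7 0.9] W 0.0683
```

View pics/c4.png

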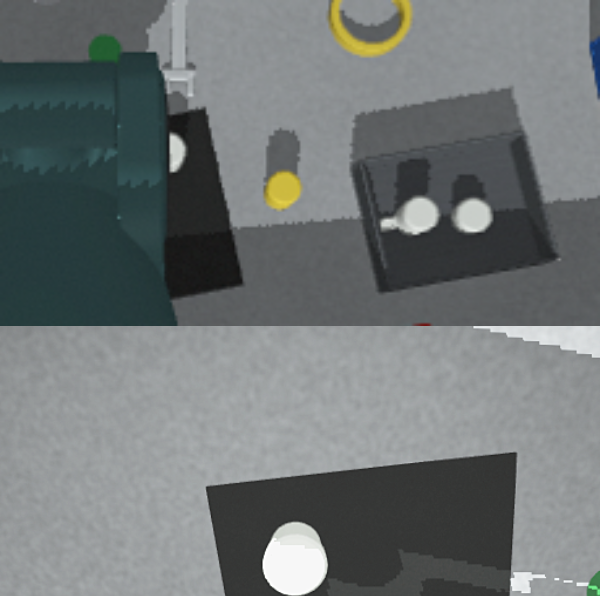

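Both rejects are in the tray, at (418,215) and (472,215). The spare cap is standing at (175,152), and the sound cap is under the gripper. Next I'll grasp it.

Request:
move_arm(
  rows=[
    {"x": 0.035, "y": 0, "z": 0.1, "wx": 0, "wy": 0, "wz": 0, "fingers": -0.6},
    {"x": 0.035, "y": 0, "z": 0.2, "wx": 0, "wy": 0, "wz": 0, "fingers": -0.6},
    {"x": 0.035, "y": 0, "z": 0.3, "wx": 0, "wy": 0, "wz": 0, "fingers": -0.6},
    {"x": 0.035, "y": 0, "z": 0.36, "wx": 0, "wy": 0, "wz": 0, "fingers": -0.6},
    {"x": 0.035, "y": 0, "z": 0.36, "wx": 0, "wy": 0, "wz": 0, "fingers": -0.6},
  ],
)

```text
time_s: 10.55
tool_pos: [0.4737, 0.0544, 0.0328]
eef_rot: [-0.0, 0.707, 0.707, -0.0]
ft_force: [-0.8, -0.1, -0.5]
width: 0.0682
grip_force: 0.0
```

Request:
move_arm(
  rows=[
    {"x": 0.035, "y": 0, "z": 0, "wx": 0, "wy": 0, "wz": 0, "fingers": -0.6},
    {"x": 0, "y": 0, "z": 0, "wx": 0, "wy": 0, "wz": 0, "fingers": 1},
    {"x": 0, "y": 0, "z": 0, "wx": 0, "wy": 0, "wz": 0, "fingers": 1},
    {"x": 0, "y": 0, "z": 0, "wx": 0, "wy": 0, "wz": 0, "fingers": 1},
    {"x": 0, "y": 0, "z": 0, "wx": 0, "wy": 0, "wz": 0, "fingers": 1},
  ],
  force=40,
)

```text
time_s: 10.97
tool_pos: [0.4747, 0.0546, 0.0345]
eef_rot: [0.001, 0.707, 0.708, 0.001]
ft_force: [-0.5, -2.0, 12.7]
width: 0.0346
grip_force: 38.6
```

Request:
move_arm(
  rows=[
    {"x": 0, "y": 0, "z": 0, "wx": 0, "wy": 0, "wz": 0, "fingers": 1},
    {"x": 0, "y": 0, "z": -0.1, "wx": 0, "wy": 0, "wz": 0, "fingers": 1},
    {"x": 0, "y": 0, "z": -0.3, "wx": 0, "wy": 0, "wz": 0, "fingers": 1},
    {"x": 0, "y": 0, "z": -0.5, "wx": 0, "wy": 0, "wz": 0, "fingers": 1},
    {"x": 0, "y": 0, "z": -0.7, "wx": 0, "wy": 0, "wz": 0, "fingers": 1},
  ],
  force=90,
)

```text
time_s: 11.38
tool_pos: [0.4733, 0.0549, 0.1757]
eef_rot: [0.0, 0.707, 0.708, 0.0]
ft_force: [1.3, -1.3, -0.3]
width: 0.0335
grip_force: 89.4
```

Run:
```python
from h import *
go(.462,.23,.22)
```

```text
t 11.38 pos [0.4733 0.0549 0.1757] xyz [ 0.875 -0.055 -0.221] w [0.     0.     0.0002] J [-0.06  0.22 -0.32  1.04 -0.    1.51] F [ 1.3 -1.3 -0.3] W 0.0335
```

Request:
move_arm(
  rows=[
    {"x": 0, "y": -0.03, "z": -0.13, "wx": 0, "wy": 0, "wz": 0, "fingers": 1},
    {"x": 0.2, "y": -0.055, "z": -0.13, "wx": 0, "wy": 0, "wz": 0, "fingers": 1},
    {"x": 0.4, "y": -0.055, "z": -0.13, "wx": 0, "wy": 0, "wz": 0, "fingers": 1},
    {"x": 0.6, "y": -0.055, "z": -0.13, "wx": 0, "wy": 0, "wz": 0, "fingers": 1},
    {"x": 0.73, "y": -0.055, "z": -0.13, "wx": 0, "wy": 0, "wz": 0, "fingers": 1},
  ],
)

```text
time_s: 11.8
tool_pos: [0.4623, 0.2036, 0.2003]
eef_rot: [0.0, 0.706, 0.708, 0.001]
ft_force: [1.0, -0.5, -0.1]
width: 0.033
grip_force: 89.4
```

Request:
move_arm(
  rows=[
    {"x": 0, "y": 0, "z": 0, "wx": 0, "wy": 0, "wz": 0, "fingers": 1},
    {"x": 0, "y": 0, "z": 0, "wx": 0, "wy": 0, "wz": 0, "fingers": 1},
    {"x": 0, "y": 0, "z": 0, "wx": 0, "wy": 0, "wz": 0, "fingers": 1},
  ],
)

```text
time_s: 12.05
tool_pos: [0.4626, 0.2006, 0.1996]
eef_rot: [0.0, 0.706, 0.708, 0.0]
ft_force: [0.4, -0.1, -0.8]
width: 0.0332
grip_force: 89.4
```

Run:
```python
from h import *
s=read_state();im=snapshot('wrist');cv2.imwrite('pics/w5.png',im[...,::-1])
go(.462,.287,.2);print(s['tool_pos'],s['eef_rot'])
print(proj('wrist',[[.462,.289,.136],[.462,.289,.112],s['tool_pos']+[0,0,.0075],s['tool_pos']-[0,0,.0345]],s))
cv2.imwrite('pics/w5b.png',cv2.resize(im[...,::-1],(800,600),interpolation=cv2.INTER_CUBIC))
```

```text
t 12.1 pos [0.4627 0.2002 0.1996] xyz [ 0.434 -0.003 -0.002] w [0.     0.     0.0002] J [ 0.25  0.25 -0.2   1.12 -0.    1.82] F [0.2 0.6 0.2] W 0.0335
[0.46257858 0.20063929 0.19959996] [1.50160641e-04 7.06414527e-01 7.07798341e-01 4.31086130e-05]
[[252.30450711  70.03175489]
 [252.40848739  74.11948247]
 [252.83680055 267.77657751]
 [252.92259953 229.69062525]]
```

View pics/w5b.png

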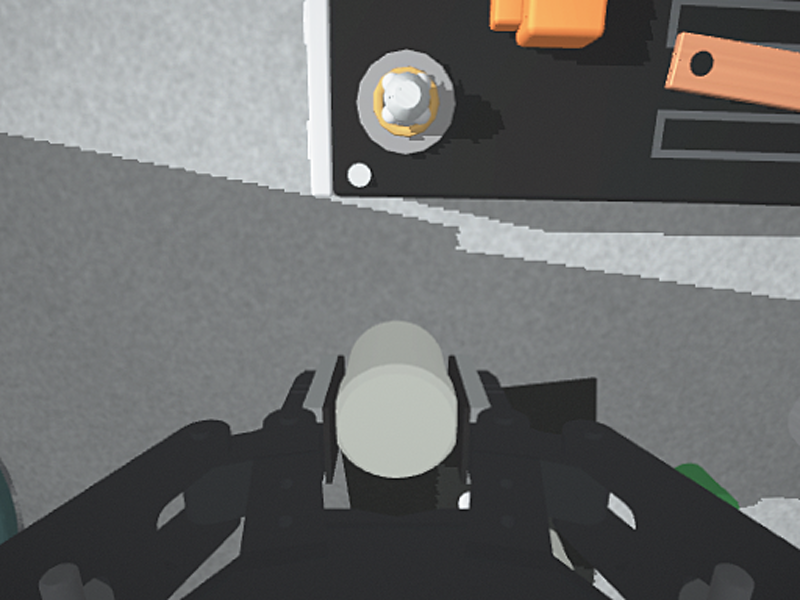

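The wrist view shows the bare stud and collar centred near (406,102), with the connector and busbar clear of the path. The held cap's top is centred near (397,421).

Run:
```python
from h import *
np.set_printoptions(precision=4,suppress=True)
s=read_state();im=cv2.imread('pics/w5.png')
S=dict(tool_pos=np.array([.46258,.20064,.1996]),eef_rot=[1.5e-4,.706414,.707798,0])
g=cv2.cvtColor(im,cv2.COLOR_BGR2GRAY)
def fit(x0,y0,x1,y1,th,inv=False,mx=256):
    m=((g>th)&(g<mx)).astype(np.uint8)[y0:y1,x0:x1]
    cs,_=cv2.findContours(m,cv2.RETR_EXTERNAL,cv2.CHAIN_APPROX_NONE)
    c=cv2.convexHull(max(cs,key=cv2.contourArea)); 
    e=cv2.fitEllipse(max(cs,key=cv2.contourArea)); return np.array(e[0])+[x0,y0],e[1],cv2.boundingRect(c)
for th in(50,70,90):
    c=fit(222,22,300,105,th);print('collar',th,c,onplane('wrist',[c[0]],.112,S))
for th in(170,190,205,220):
    m=(g>th).astype(np.uint8)[35:95,230:290]; k,l,st,ce=cv2.connectedComponentsWithStats(m);i=1+st[1:,4].argmax();print('studtop',th,st[i],ce[i]+[230,35],onplane('wrist',[ce[i]+[230,35]],.136,S))
# head: top face vs skirt
print(g[195:312:4,253]); print(g[270,205:302:3])
m=((g>150)).astype(np.uint8)[195:312,212:296]
for y in (215,225,235,245,255,265,275,285,295,303):
    r=np.where(g[y,212:296]>130)[0]+212;print(y,r.min(),r.max(),(r.min()+r.max())/2)
# top view of stud for cross-check
```

```text
collar 50 (array([257.7702,  61.9181]), (88.11800384521484, 91.98023986816406), (0, 0, 78, 83)) [[0.4655 0.2966 0.112 ]]
collar 70 (array([259.2543,  64.7232]), (62.46292495727539, 65.85275268554688), (6, 9, 64, 68)) [[0.4665 0.2949 0.112 ]]
collar 90 (array([259.1708,  64.7375]), (61.673828125, 65.75035095214844), (6, 9, 63, 68)) [[0.4664 0.2949 0.112 ]]
studtop 170 [   0    0   59   60 2000] [252.4415  62.1415] [[0.4621 0.2933 0.136 ]]
studtop 190 [  9   8  34  44 785] [253.5401  61.7987] [[0.4627 0.2935 0.136 ]]
studtop 205 [ 13  11  26  32 520] [254.5212  60.3192] [[0.4633 0.2943 0.136 ]]
studtop 220 [ 14  12  25  31 453] [254.6468  60.0684] [[0.4634 0.2945 0.136 ]]
[129 128 130 164 164 164 165 164 162 161 187 190 192 191 191 190 191 191
 192 189 190 190 190 190 189 190 189 190  36  39]
[ 96  48  40  65 193 191 191 191 190 188 190 190 191 191 190 191 191 189
 191 190 191 191 191 190 191 191 191 190 192 122  40  51  89]
215 215 294 254.5
225 212 295 253.5
235 221 294 257.5
245 218 288 253.0
255 216 291 253.5
265 215 291 253.0
275 216 291 253.5
285 217 289 253.0
295 216 281 248.5
303 214 267 240.5
```

Request:
move_arm(
  rows=[
    {"x": 0.12, "y": 0.018, "z": 0, "wx": 0, "wy": 0, "wz": 0, "fingers": 1},
    {"x": 0.25, "y": 0.018, "z": 0, "wx": 0, "wy": 0, "wz": 0, "fingers": 1},
    {"x": 0.25, "y": 0.018, "z": 0, "wx": 0, "wy": 0, "wz": 0, "fingers": 1},
    {"x": 0.25, "y": 0.018, "z": 0, "wx": 0, "wy": 0, "wz": 0, "fingers": 1},
    {"x": 0.25, "y": 0.018, "z": 0, "wx": 0, "wy": 0, "wz": 0, "fingers": 1},
  ],
)

```text
time_s: 12.52
tool_pos: [0.4662, 0.2499, 0.1993]
eef_rot: [0.0, 0.707, 0.707, -0.0]
ft_force: [0.4, 0.3, -1.1]
width: 0.0337
grip_force: 89.4
```

```bash
cat > col.py <<'E'
from h import *
np.set_printoptions(precision=4,suppress=True)
import sys
s=read_state();im=snapshot('wrist')[...,::-1];cv2.imwrite(sys.argv[1],im)
g=cv2.cvtColor(im,cv2.COLOR_BGR2GRAY)
p=proj('wrist',[[.4665,.2949,.112]],s)[0];x0,y0=(p-[44,44]).astype(int);y0=max(y0,0)
m=(g[y0:y0+88,x0:x0+88]>75).astype(np.uint8)
k,l,st,ce=cv2.connectedComponentsWithStats(m);i=l[44,44] or l[40:48,40:48].max()
cs,_=cv2.findContours((l==i).astype(np.uint8),cv2.RETR_EXTERNAL,cv2.CHAIN_APPROX_NONE)
e=cv2.fitEllipse(max(cs,key=cv2.contourArea));c=np.array(e[0])+[x0,y0]
print('expect',p,'got',c,e[1],st[i],onplane('wrist',[c],.112,s))
go(.4663,.2953,.19)
E
python3 col.py pics/w6.png
```

```text
expect [253.4747 139.9159] got [253.3731 139.4769] (58.75628662109375, 59.29576110839844) [  15   14   60   62 2819] [[0.4664 0.2952 0.112 ]]
t 12.57 pos [0.4663 0.2498 0.1994] xyz [0.227 0.    0.047] w [-0.      0.      0.0001] J [ 0.34  0.29 -0.14  1.14 -0.    1.91] F [ 0.   0.9 -0.6] W 0.0332
```

Request:
move_arm(
  rows=[
    {"x": 0.12, "y": 0, "z": 0, "wx": 0, "wy": 0, "wz": 0, "fingers": 1},
    {"x": 0.228, "y": 0, "z": 0, "wx": 0, "wy": 0, "wz": 0, "fingers": 1},
    {"x": 0.228, "y": 0, "z": 0, "wx": 0, "wy": 0, "wz": 0, "fingers": 1},
    {"x": 0.228, "y": 0, "z": 0.05, "wx": 0, "wy": 0, "wz": 0, "fingers": 1},
    {"x": 0.228, "y": 0, "z": 0.08, "wx": 0, "wy": 0, "wz": 0, "fingers": 1},
  ],
)

```text
time_s: 12.98
tool_pos: [0.4662, 0.2957, 0.1828]
eef_rot: [0.0, 0.707, 0.708, -0.0]
ft_force: [-0.9, 0.4, -1.1]
width: 0.0338
grip_force: 89.4
```

Request:
move_arm(
  rows=[
    {"x": 0, "y": 0, "z": 0, "wx": 0, "wy": 0, "wz": 0, "fingers": 1},
    {"x": 0, "y": 0, "z": 0.02, "wx": 0, "wy": 0, "wz": 0, "fingers": 1},
    {"x": 0, "y": 0, "z": 0.04, "wx": 0, "wy": 0, "wz": 0, "fingers": 1},
    {"x": 0, "y": 0, "z": 0.055, "wx": 0, "wy": 0, "wz": 0, "fingers": 1},
    {"x": 0, "y": 0, "z": 0.07, "wx": 0, "wy": 0, "wz": 0, "fingers": 1},
  ],
)

```text
time_s: 13.4
tool_pos: [0.4661, 0.2963, 0.1691]
eef_rot: [0.0, 0.707, 0.708, 0.0]
ft_force: [-0.9, -0.6, 0.7]
width: 0.0333
grip_force: 89.4
```

```bash
python3 -c "
from h import *
go(.4663,.2957,.1465)
for n in('top','side'):cv2.imwrite(f'pics/{n}7.png',snapshot(n)[...,::-1])
go(.4663,.2957,.1465);print(read_state()['moment'])"
```

```text
t 13.4 pos [0.4661 0.2963 0.1691] xyz [-0.003  0.001  0.113] w [0.     0.     0.0002] J [ 0.42  0.34 -0.15  1.08 -0.    1.99] F [-0.9 -0.6  0.7] W 0.0333
t 13.5 pos [0.4659 0.2964 0.1688] xyz [-0.003  0.002  0.112] w [-0.0001  0.      0.0003] J [ 0.42  0.35 -0.15  1.08 -0.    1.99] F [ 0.2 -0.3 -1.4] W 0.0335
[-0.03341605  0.04635156  0.04953645]
```

Request:
move_arm(
  rows=[
    {"x": -0.003, "y": 0.002, "z": 0.005, "wx": 0, "wy": 0, "wz": 0, "fingers": 1},
    {"x": -0.003, "y": 0.002, "z": 0.01, "wx": 0, "wy": 0, "wz": 0, "fingers": 1},
    {"x": -0.003, "y": 0.002, "z": 0.015, "wx": 0, "wy": 0, "wz": 0, "fingers": 1},
    {"x": -0.003, "y": 0.002, "z": 0.02, "wx": 0, "wy": 0, "wz": 0, "fingers": 1},
    {"x": -0.003, "y": 0.002, "z": 0.025, "wx": 0, "wy": 0, "wz": 0, "fingers": 1},
  ],
  force=110,
)

```text
time_s: 13.92
tool_pos: [0.4665, 0.296, 0.1642]
eef_rot: [0.0, 0.707, 0.708, 0.0]
ft_force: [-0.2, -0.7, 0.8]
width: 0.0333
grip_force: 109.1
```

Request:
move_arm(
  rows=[
    {"x": 0, "y": 0, "z": 0.005, "wx": 0, "wy": 0, "wz": 0, "fingers": 1},
    {"x": 0, "y": 0, "z": 0.01, "wx": 0, "wy": 0, "wz": 0, "fingers": 1},
    {"x": 0, "y": 0, "z": 0.01, "wx": 0, "wy": 0, "wz": 0, "fingers": 1},
  ],
)

```text
time_s: 14.17
tool_pos: [0.4664, 0.2959, 0.1621]
eef_rot: [-0.0, 0.706, 0.708, -0.0]
ft_force: [-0.3, -0.6, -0.1]
width: 0.0331
grip_force: 109.1
```

```bash
python3 -c "
from h import *
go(.4663,.2957,.1465);print(read_state()['moment'])"
```

```text
t 14.17 pos [0.4664 0.2959 0.1621] xyz [-0.001 -0.001  0.078] w [-0.      0.      0.0003] J [ 0.42  0.35 -0.16  1.06  0.    1.99] F [-0.3 -0.6 -0.1] W 0.0331
[0.00219315 0.02469746 0.02918476]
```

Request:
move_arm(
  rows=[
    {"x": 0, "y": 0, "z": 0.005, "wx": 0, "wy": 0, "wz": 0, "fingers": 1},
    {"x": 0, "y": 0, "z": 0.01, "wx": 0, "wy": 0, "wz": 0, "fingers": 1},
    {"x": 0, "y": 0, "z": 0.015, "wx": 0, "wy": 0, "wz": 0, "fingers": 1},
  ],
)

```text
time_s: 14.42
tool_pos: [0.4665, 0.296, 0.1593]
eef_rot: [0.0, 0.706, 0.708, 0.0]
ft_force: [0.2, -0.7, 2.9]
width: 0.0333
grip_force: 109.3
```

Request:
move_arm(
  rows=[
    {"x": 0, "y": 0, "z": 0.005, "wx": 0, "wy": 0, "wz": 0, "fingers": 1},
    {"x": 0, "y": 0, "z": 0.01, "wx": 0, "wy": 0, "wz": 0, "fingers": 1},
  ],
)

```text
time_s: 14.58
tool_pos: [0.4669, 0.2961, 0.158]
eef_rot: [0.0, 0.707, 0.708, 0.001]
ft_force: [-0.3, -0.5, 12.6]
width: 0.0331
grip_force: 110.4
```

Request:
move_arm(
  rows=[
    {"x": 0, "y": 0, "z": 0.005, "wx": 0, "wy": 0, "wz": 0, "fingers": 1},
    {"x": 0, "y": 0, "z": 0.01, "wx": 0, "wy": 0, "wz": 0, "fingers": 1},
  ],
)

```text
time_s: 14.75
tool_pos: [0.4669, 0.2961, 0.1559]
eef_rot: [0.0, 0.707, 0.708, 0.001]
ft_force: [-0.8, -0.8, 3.2]
width: 0.0333
grip_force: 110.3
```

Request:
move_arm(
  rows=[
    {"x": 0, "y": 0, "z": 0.005, "wx": 0, "wy": 0, "wz": 0, "fingers": 1},
    {"x": 0, "y": 0, "z": 0.01, "wx": 0, "wy": 0, "wz": 0, "fingers": 1},
  ],
)

```text
time_s: 14.92
tool_pos: [0.4667, 0.296, 0.1534]
eef_rot: [0.0, 0.707, 0.708, 0.0]
ft_force: [0.3, -1.5, 1.8]
width: 0.0331
grip_force: 110.2
```

Request:
move_arm(
  rows=[
    {"x": 0, "y": 0, "z": 0.005, "wx": 0, "wy": 0, "wz": 0, "fingers": 1},
    {"x": 0, "y": 0, "z": 0.01, "wx": 0, "wy": 0, "wz": 0, "fingers": 1},
  ],
)

```text
time_s: 15.08
tool_pos: [0.4664, 0.2958, 0.1509]
eef_rot: [-0.0, 0.707, 0.708, -0.0]
ft_force: [0.4, 0.0, -4.9]
width: 0.0332
grip_force: 109.6
```

Request:
move_arm(
  rows=[
    {"x": 0, "y": 0, "z": 0.005, "wx": 0, "wy": 0, "wz": 0, "fingers": 1},
    {"x": 0, "y": 0, "z": 0.01, "wx": 0, "wy": 0, "wz": 0, "fingers": 1},
  ],
)

```text
time_s: 15.25
tool_pos: [0.4664, 0.2959, 0.149]
eef_rot: [-0.0, 0.706, 0.708, -0.0]
ft_force: [0.1, 0.0, 0.0]
width: 0.0331
grip_force: 109.7
```

Request:
move_arm(
  rows=[
    {"x": 0, "y": 0, "z": 0.005, "wx": 0, "wy": 0, "wz": 0, "fingers": 1},
    {"x": 0, "y": 0, "z": 0.01, "wx": 0, "wy": 0, "wz": 0, "fingers": 1},
  ],
)

```text
time_s: 15.42
tool_pos: [0.4665, 0.296, 0.1473]
eef_rot: [-0.0, 0.706, 0.708, 0.0]
ft_force: [-1.3, -1.3, 3.9]
width: 0.0328
grip_force: 109.8
```

Request:
move_arm(
  rows=[
    {"x": 0, "y": 0, "z": 0.005, "wx": 0, "wy": 0, "wz": 0, "fingers": 1},
    {"x": 0, "y": 0, "z": 0.008, "wx": 0, "wy": 0, "wz": 0, "fingers": 1},
    {"x": 0, "y": 0, "z": 0.008, "wx": 0, "wy": 0, "wz": 0, "fingers": 1},
  ],
)

```text
time_s: 15.67
tool_pos: [0.4665, 0.296, 0.1458]
eef_rot: [-0.0, 0.706, 0.708, 0.0]
ft_force: [-1.6, 0.2, 5.5]
width: 0.0331
grip_force: 109.8
```

Next I'll keep pressing until the force climbs hard past the washer's 8.5 N.

Request:
move_arm(
  rows=[
    {"x": 0, "y": 0, "z": 0.005, "wx": 0, "wy": 0, "wz": 0, "fingers": 1},
    {"x": 0, "y": 0, "z": 0.008, "wx": 0, "wy": 0, "wz": 0, "fingers": 1},
    {"x": 0, "y": 0, "z": 0.008, "wx": 0, "wy": 0, "wz": 0, "fingers": 1},
  ],
)

```text
time_s: 15.92
tool_pos: [0.4665, 0.296, 0.1443]
eef_rot: [0.0, 0.706, 0.708, 0.0]
ft_force: [-1.8, -0.3, 6.8]
width: 0.0326
grip_force: 109.9
```

Request:
move_arm(
  rows=[
    {"x": 0, "y": 0, "z": 0.005, "wx": 0, "wy": 0, "wz": 0, "fingers": 1},
    {"x": 0, "y": 0, "z": 0.005, "wx": 0, "wy": 0, "wz": 0, "fingers": 1},
    {"x": 0, "y": 0, "z": 0.005, "wx": 0, "wy": 0, "wz": 0, "fingers": 1},
  ],
)

```text
time_s: 16.17
tool_pos: [0.4665, 0.296, 0.1439]
eef_rot: [0.0, 0.706, 0.708, 0.0]
ft_force: [-4.8, -1.2, 14.0]
width: 0.0333
grip_force: 111.5
```

Request:
move_arm(
  rows=[
    {"x": 0, "y": 0, "z": 0.004, "wx": 0, "wy": 0, "wz": 0, "fingers": 1},
    {"x": 0, "y": 0, "z": 0.004, "wx": 0, "wy": 0, "wz": 0, "fingers": 1},
    {"x": 0, "y": 0, "z": 0.004, "wx": 0, "wy": 0, "wz": 0, "fingers": 1},
    {"x": 0, "y": 0, "z": 0.004, "wx": 0, "wy": 0, "wz": 0, "fingers": 1},
  ],
)

```text
time_s: 16.5
tool_pos: [0.4665, 0.296, 0.1439]
eef_rot: [0.0, 0.706, 0.708, 0.001]
ft_force: [-7.7, -3.8, 24.2]
width: 0.033
grip_force: 112.7
```

Run:
```python
from h import *
s=read_state();print(s['tool_pos'],s['ft_force'],s['grip_force'])
w=snapshot('wrist')[...,::-1];t=snapshot('side')[...,::-1]
go(.4663,.2957,.1465)
cv2.imwrite('pics/fin.png',np.vstack([cv2.resize(w[120:],(500,258)),cv2.resize(t[60:300,80:400],(450,338)).copy() if 0 else cv2.resize(t[60:300,80:400],(500,338))]))
```

```text
[0.46648955 0.29602725 0.14385029] [-7.70207555 -3.8209932  24.20547258] 112.65302426676499
t 16.6 pos [0.4665 0.296  0.1438] xyz [-0.002 -0.001 -0.013] w [ 0.0002 -0.0001  0.0003] J [ 0.42  0.36 -0.2   1.01  0.    1.99] F [-8.8 -3.  25. ] W 0.033
```

View pics/fin.png

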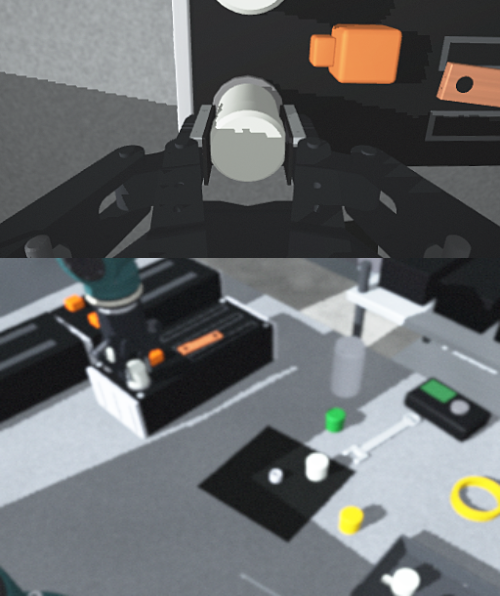

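The cap sits on the collar. Height stopped at 0.1439 m while force rose to about 24 N, so it is fully home. The spare cap (317,467) and the sleeve (276,476) still stand on the mat, so I'm handing in.

```bash
python3 -c "
from workcell import *
print(close_job())"
```

```text
the job is handed in; nothing more can be done
None
```

I handed the job in at about 16.6 s. Both misshapen caps are in the scrap tray, and a sound cap is clicked onto the stud and held fully home at about 24 N, with the spare cap and sleeve still standing on the mat.

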